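Load the steriliser, hasp it shut and set its timer

TASK

Swing the hasp off the steriliser's lid, open the lid, and put every cover-slip box from the bench flat on the chamber's floor, right way up and side by side, set down rather than dropped. Then shut the lid fully, swing the hasp fully home over its catch again, and last of all turn the timer dial clockwise, click by click, until it rests at setting 7, the seventh click from the round zero dot. Leave the two amber bottles where they are.

Things in the scene. Friction and masses are not known exactly. Their poses are not given: they have to be found in the camera images.
- steriliser: ultraviolet steriliser, a white box fixed to the bench: a chamber 120 deep (x) x 170 wide (y), and joined to its right side (-y) a control pod 120 x 90 whose flat top stands at z 50 mm. Origin under the chamber's centre on the bench, x pointing to the back of the steriliser (hinge side), y to its left, z up. The chamber is open under the lid: inside 108 x 158 mm, centred on x = y = 0, floor at z 11 mm, rim at z 55 mm, walls 6 mm
- lid_hinge (a point): point on the lid's hinge axis, along the chamber's rear rim; the axis is parallel to the steriliser's y. The lid, an aluminium plate 120 x 170 x 8 mm, lies on the rim with its top at z 64 mm when shut
- lid_handle (a point): middle of the lid's black handle, a round bar 12 mm thick and 70 mm long parallel to the hinge, held by a stalk at each end 28 mm ahead of the lid's front edge and 28 mm above its top; 25 mm of air all round the bar between the stalks
- steriliser_lid (a joint): lid angle in rad: 0 shut, grows as the lid opens upward and back, up to 1.7. A stiff hinge: it stays where it is left, about 2 to 3 N at the handle move it. It cannot rise while the hasp lies over it. A rail with clamps hangs over the bench at x 0.67 m, 0.5 m up, close behind the opened lid: keep the wrist forward of it
- hasp_pin (a point): axis of the hasp's upright pin, on a bracket outside the chamber's left wall (34 x 36 mm, top at z 50 mm); this point is at the height of the thumb tab's middle. The hasp is a flat steel bar 85 mm long that swings level, 2.5 mm above the lid
- hasp_tab (a point): middle of the hasp's upright thumb tab near its free end, 66 mm from the pin: a plate 10 mm thick (across the bar), 18 mm long (along the bar), 26 mm tall above the bar. Its y axis points from the pin along the bar, its x axis across the bar
- steriliser_hasp (a joint): hasp angle in rad: 0 home, the bar pointing to the steriliser's -y (right) over the lid with the steel catch stud of the lid in its notch; grows anticlockwise seen from above to 1.5, where the bar points to the back (+x) beside the chamber; it is clear of the lid from 1.25 on. Light friction (about 0.6 N at the tab), stays where it is left
- dial_grip (a point): on the upright axis of the timer dial, in the middle of the pod's top, at the height to grip it (26 mm above the pod's top, z 76 mm). The black dial has a bar grip 38 mm long, 11 mm thick, its top 37 mm above the pod; this point's x axis points along the bar to the end with the white pointer line, y across it
- timer_dial (a joint): dial angle in rad: 0 with the pointer at the round zero dot, grows clockwise seen from above; a sprung detent clicks every 0.5236 rad (30 degrees), settings 0 to 9, a raised tick for each (the longer ticks are 3, 6 and 9), stops at both ends. Setting 7 is 3.665. Let go between two clicks it springs into the nearer one; turning takes about 0.1 N m
- slip_box_0_mid (a point): small square cover-slip box with a yellow top, 36 x 36 x 20 mm, one solid piece, lying flat on the bench at the start (absent in some runs); the point is at its centre, half-way up, 10 mm above its underside; x and y are square to its sides, z up; 35 to 70 g
- slip_box_1_mid (a point): small square cover-slip box with a yellow top, 36 x 36 x 20 mm, one solid piece, lying flat on the bench at the start (absent in some runs); the point is at its centre, half-way up, 10 mm above its underside; x and y are square to its sides, z up; 35 to 70 g
- slip_box_2_mid (a point): small square cover-slip box with a yellow top, 36 x 36 x 20 mm, one solid piece, lying flat on the bench at the start (absent in some runs); the point is at its centre, half-way up, 10 mm above its underside; x and y are square to its sides, z up; 35 to 70 g
- slip_box_3_mid (a point): small square cover-slip box with a yellow top, 36 x 36 x 20 mm, one solid piece, lying flat on the bench at the start (absent in some runs); the point is at its centre, half-way up, 10 mm above its underside; x and y are square to its sides, z up; 35 to 70 g
- stain_bottle_mid (a point): larger amber bottle with white cap, 34 mm in diameter, 78 mm tall, not part of the job; centre, half-way up
- oil_bottle_mid (a point): small amber bottle with black cap, 26 mm in diameter, 62 mm tall, not part of the job; centre, half-way up
There are look-alikes about, which are no part of the job. What is shaped like the part that bears slip_box_1_mid but blue or red is not meant. Leave any blue look-alike of the part that bears slip_box_2_mid alone.

How it is judged:
On the way, in this order (a step that is already met when the one before it is completed fails the run):
1. the hasp is swung off the lid (angle over 1.1 rad) (value of joint steriliser_hasp above 1.1 rad), for 0.2 s.
2. the lid is open (over 1.2 rad) (value of joint steriliser_lid above 1.2 rad), for 0.2 s.
3. every cover-slip box lies flat on the floor inside the steriliser, released (x of slip_box_0_mid in the frame of steriliser between -0.05 and 0.05 m and y of slip_box_0_mid in the frame of steriliser between -0.075 and 0.075 m and z of slip_box_0_mid in the frame of steriliser between 0.015 and 0.027 m and angle between each of slip_box_0_mid, slip_box_1_mid, slip_box_2_mid, slip_box_3_mid's own z axis and vertical below 0.2 rad and x of slip_box_1_mid in the frame of steriliser between -0.05 and 0.05 m and y of slip_box_1_mid in the frame of steriliser between -0.075 and 0.075 m and z of slip_box_1_mid in the frame of steriliser between 0.015 and 0.027 m and x of slip_box_2_mid in the frame of steriliser between -0.05 and 0.05 m and y of slip_box_2_mid in the frame of steriliser between -0.075 and 0.075 m and z of slip_box_2_mid in the frame of steriliser between 0.015 and 0.027 m and x of slip_box_3_mid in the frame of steriliser between -0.05 and 0.05 m and y of slip_box_3_mid in the frame of steriliser between -0.075 and 0.075 m and z of slip_box_3_mid in the frame of steriliser between 0.015 and 0.027 m and linear speed of each of slip_box_0, slip_box_1, slip_box_2, slip_box_3 below 0.03 m/s and contact force between the fingers and slip_box_0 below 0.2 N and contact force between the fingers and slip_box_1 below 0.2 N and contact force between the fingers and slip_box_2 below 0.2 N and contact force between the fingers and slip_box_3 below 0.2 N), for 0.3 s.
4. the lid is shut with the boxes inside (value of joint steriliser_lid below 0.04 rad and x of slip_box_0_mid in the frame of steriliser between -0.05 and 0.05 m and y of slip_box_0_mid in the frame of steriliser between -0.075 and 0.075 m and z of slip_box_0_mid in the frame of steriliser between 0.015 and 0.027 m and angle between each of slip_box_0_mid, slip_box_1_mid, slip_box_2_mid, slip_box_3_mid's own z axis and vertical below 0.2 rad and x of slip_box_1_mid in the frame of steriliser between -0.05 and 0.05 m and y of slip_box_1_mid in the frame of steriliser between -0.075 and 0.075 m and z of slip_box_1_mid in the frame of steriliser between 0.015 and 0.027 m and x of slip_box_2_mid in the frame of steriliser between -0.05 and 0.05 m and y of slip_box_2_mid in the frame of steriliser between -0.075 and 0.075 m and z of slip_box_2_mid in the frame of steriliser between 0.015 and 0.027 m and x of slip_box_3_mid in the frame of steriliser between -0.05 and 0.05 m and y of slip_box_3_mid in the frame of steriliser between -0.075 and 0.075 m and z of slip_box_3_mid in the frame of steriliser between 0.015 and 0.027 m), for 0.2 s.
5. the hasp is home over the catch, the lid shut (value of joint steriliser_hasp below 0.15 rad and value of joint steriliser_lid below 0.04 rad), for 0.2 s.
6. the dial is at setting 7 (value of joint timer_dial between 3.515 and 3.815 rad), for 0.2 s.
At the end, for the whole second after the job is handed in: every cover-slip box lies on the chamber's floor, right way up within 0.2 rad, released and at rest; lid shut (under 0.04 rad); hasp home (under 0.15 rad); dial resting at setting 7 (3.665 rad within 0.15) (all of step 3 and all of step 5 and all of step 6 and velocity of joint timer_dial below 0.1 rad/s); the robot touches nothing.
It fails at once if a cover-slip box is dropped or thrown (faster than 1 m/s) (linear speed of any of slip_box_0, slip_box_1, slip_box_2, slip_box_3 above 1 m/s).
It fails at once if one of the amber bottles is moved more than 30 mm (distance of any of stain_bottle_mid, oil_bottle_mid from where it was at the start of the episode above 0.03 m).
Of slip_box_0, slip_box_1, slip_box_2, slip_box_3 only 2 to 3 are there at a start; the rules pass over those that are not, and their reading is None.
At some moment in a run one of slip_box_0, slip_box_1, slip_box_2, slip_box_3 may be knocked a few centimetres aside while the robot is not near it.
It also fails if it takes over 210 s, if anything falls off the work surface, if the arm or the gripper's body presses on something with over 40 N, if the wrist force passes 120 N, or if a joint passes its speed limit or range.

ROBOT

A 7-joint arm with a two-finger parallel gripper is mounted at the origin on a cart in front of the work surface, level with it; the furniture and walls round the work are solid. World frame = base frame: x ahead of the robot, y to its left, z up, the work surface at z = 0. Lengths are in m, angles in rad, forces in N, time in s.
With the tool pointing down it reaches from about 0.375 to 0.925 m from the base axis. Payload 3.1 kg.
Tool frame: the origin (TCP) lies between the finger pads; the fingertips stand 19 mm ahead of it and the grasp point (between the pads) is the TCP; z points along the fingers, y is the line along which they close (so a half turn about z gives the same grasp; the last joint's range is limited). The gripper opens to 85 mm and grips with 20 to 120 N. Pads are 22 mm wide; open, the fingers measure 114 mm over their backs; the gripper's body (76 mm by 85 mm) begins 54 mm behind the grasp point. The pads swing forward as they close: fully open they stand 13 mm farther back than shut.
Start: joints at [1.079, 0.383, 0.044, 1.598, -0.018, 1.161, -0.05], TCP at [0.249, -0.6, 0.25] pointing down, gripper open.
Joint ranges: [-2.61, 2.61], [-0.41, 2.15], [-1.48, 1.57], [0, 2.5], [-1.57, 4.71], [0.05, 1.97], [-2.85, 2.85]. Speed limits (rad/s): [2.79, 2.79, 3.14, 3.14, 3.14, 3.14, 3.14].

INTERFACE

Orientations are given as a unit quaternion [x, y, z, w].
In Python, from bench import move_ptp, movel, move_j, move_gripper, pause, inverse_kinematics, read_camera, camera_params, MotionError, sign_off, look_for, tip_of, read_time_s, read_qpos, read_joint_vel, read_effort, read_eef_pos, read_tcp_rot, read_ft_force, read_ft_torque, read_finger_gap, read_grasp_force gives the robot as it stands. Calls block until the motion is done:
- move_ptp(position, orientation): joint-space move of the TCP to a pose.
- movel(position, orientation=None, speed=0.15): straight line of the TCP; orientation=None keeps the orientation; speed is the mean speed in m/s.
- move_j(angles): joint-space move.
- move_gripper(opening, effort=None): finger opening in m; effort is the grip in N (None keeps the last); returns when the fingers have stopped.
- pause(seconds).
- inverse_kinematics(position, orientation): joint angles nearest the present ones, or None.
- read_camera(name): name is "side" or "top"; returns the picture (400x640x3 uint8, red, green, blue); there is no depth.
- camera_params(name): a dict with "K" (3x3 intrinsics, pixels), "camera_from_world" (4x4, takes a point from world to camera coordinates). Camera axes: x right, y down, z forward; pixel columns grow to the right and rows downward; lengths in m; the calibration is good to about 2 mm. A picture is of the moment at which its call begins. camera_params takes no time and is no camera call.
A pose or a line that the arm cannot do raises MotionError and nothing moves.
- sign_off(): hands the job in; it is judged then, once.
Trained networks look in the newest picture that a camera, given by its name, has taken for a name from the list of things; names that differ only in an ending like _2 or _b are one class to them, and where a whole thing is asked for, a point or a joint stands for the part that bears it (a point fixed in the world has none). Each returns a list of dicts, best first, with "confidence" (0 to 1); they miss things now and then, are a little off and sometimes report something else, mostly with a low value. They report only what shows in the picture. A call takes as long as a camera call. They do not tell look-alikes from the thing itself.
- look_for(camera, name): "at" ([column, row] in pixels, amid what is visible of it).
- tip_of(camera, name): "at" ([column, row] in pixels: a listed point, or the origin of a listed thing).
Readings, each from a call of its own:
- read_time_s(): time.
- read_qpos(): joint angles.
- read_joint_vel(): joint speeds.
- read_effort(): joint torques, N m.
- read_eef_pos(): TCP position.
- read_tcp_rot(): TCP orientation.
- read_ft_force(): force on the tool from outside, world axes, zero at the start.
- read_ft_torque(): the same for the moment, N m.
- read_finger_gap(): finger opening in m.
- read_grasp_force(): force on a finger pad.
Only numpy, scipy, OpenCV 4.12 (cv2) and the standard library are available. Lean on these libraries where they do the work, as an engineer would, in place of code of your own. Each camera call takes 0.05 s, during which the arm holds its last target. There are 200 camera calls.

## Working session

There is one attempt and no reset: what is moved stays moved. The work goes in short steps, each a Python script; the robot and the scene stay as the last script left them, time stands still between calls to the robot, and variables do not carry over. Pictures are saved under pics/ and viewed, at most 14 in all, crops included, and the job is handed in when it is done.

```bash
mkdir -p pics; ls; cat > h.py <<'E'
import numpy as np, cv2
from bench import *
def snap(cam,fn): 
    im=read_camera(cam); cv2.imwrite('pics/'+fn,cv2.cvtColor(im,cv2.COLOR_RGB2BGR)); return im
def ray(cam,px):
    p=camera_params(cam); K=np.array(p['K']); T=np.array(p['camera_from_world'])
    d=T[:3,:3].T@np.linalg.solve(K,[px[0],px[1],1.]); c=-T[:3,:3].T@T[:3,3]
    return c,d
def at_z(cam,px,z):
    c,d=ray(cam,px); return c+d*(z-c[2])/d[2]
def proj(cam,P):
    p=camera_params(cam); q=np.array(p['camera_from_world'])@np.r_[P,1]; u=np.array(p['K'])@q[:3]; return u[:2]/u[2]
def tri(pairs):
    A=np.zeros((3,3));b=np.zeros(3)
    for cam,px in pairs:
        c,d=ray(cam,px); d=d/np.linalg.norm(d); M=np.eye(3)-np.outer(d,d); A+=M;b+=M@c
    return np.linalg.solve(A,b)
def down(yaw): # tool z down; tool y axis at angle yaw+90 from world x ... tool x at yaw
    from scipy.spatial.transform import Rotation as R
    return (R.from_euler('z',yaw)*R.from_euler('x',np.pi)).as_quat()
E
python3 - <<'E'
from h import *
for c in ('top','side'):
    snap(c,c+'0.png'); p=camera_params(c); T=np.array(p['camera_from_world']); print(c,np.array(p['K'])[0,0],-T[:3,:3].T@T[:3,3],T[2,:3])
    for n in ['steriliser','lid_hinge','lid_handle','hasp_pin','hasp_tab','dial_grip','slip_box_0_mid','stain_bottle_mid','oil_bottle_mid']:
        print(n,[(np.round(d['at'],1).tolist(),round(d['confidence'],2)) for d in tip_of(c,n)][:7])
print(read_tcp_rot(),read_time_s())
E
```

```text
pics
top 429.8353563207519 [ 0.37222312 -0.05969812  1.11267303] [ 0.08054131  0.01984118 -0.99655377]
steriliser [([234.9, 173.5], 0.56)]
lid_hinge [([236.8, 144.0], 0.58)]
lid_handle [([243.1, 202.1], 0.63)]
hasp_pin [([414.4, 166.0], 0.16)]
hasp_tab [([213.3, 175.8], 0.73)]
dial_grip [([283.1, 158.7], 0.64)]
slip_box_0_mid [([395.6, 247.0], 0.2)]
stain_bottle_mid [([457.7, 170.6], 0.64)]
oil_bottle_mid [([394.6, 248.1], 0.68), ([187.5, 182.3], 0.51)]
side 455.0047205770454 [0.3381263  1.19596692 0.72462594] [ 0.07858185 -0.88770328 -0.45366043]
steriliser [([280.1, 261.3], 0.77)]
lid_hinge [([259.7, 240.3], 0.57), ([301.3, 165.3], 0.57)]
lid_handle [([311.8, 227.3], 0.82)]
hasp_pin [([280.7, 213.5], 0.69), ([302.4, 166.9], 0.3)]
hasp_tab [([286.2, 240.8], 0.72)]
dial_grip [([279.5, 216.0], 0.55)]
slip_box_0_mid []
stain_bottle_mid [([299.6, 163.7], 0.61)]
oil_bottle_mid [([352.8, 187.0], 0.65)]
[9.80674297e-01 1.95647446e-01 2.73587031e-05 6.37537901e-06] 1.0
```

View pics/top0.png

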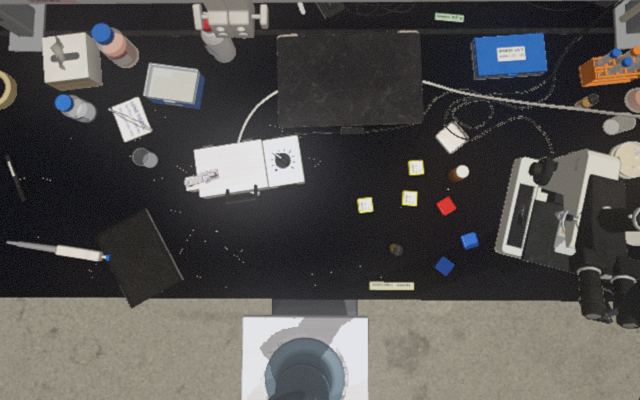

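View pics/side0.png

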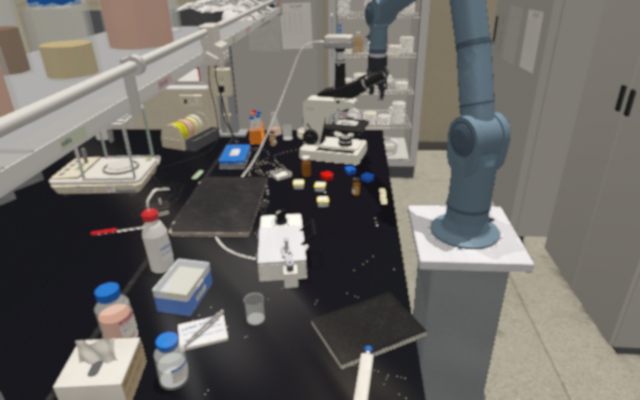

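Top view: the steriliser is at (245,168) with the hasp on its left end (203,178), the handle at (243,195) and the dial at (283,160). The yellow-edged boxes are at (416,168), (410,199) and (365,205). The look-alikes are red (446,206) and blue (470,241) and (444,266), which are the wrong colour. The white thing at (452,137) has a cable and is larger. The bottles are at (458,172) and (396,249). I'll enlarge to confirm.

```bash
python3 - <<'E'
from h import *
t=cv2.imread('pics/top0.png'); 
a=cv2.resize(t[125:215,175:315],None,fx=5.6,fy=5.6,interpolation=cv2.INTER_CUBIC)[:,:784]
b=cv2.resize(t[120:280,340:490],None,fx=3.7,fy=3.7,interpolation=cv2.INTER_CUBIC)
cv2.imwrite('pics/c1.png',a); cv2.imwrite('pics/c2.png',b)
P={}
P['stain']=tri([('top',(457.7,170.6)),('side',(299.6+3,163.7+2))])
P['handle']=tri([('top',(243.1,195)),('side',(311.8,227.3))])
for n,px in [('b0',(416,168)),('b1',(410,199)),('b2',(365,205))]: P[n]=at_z('top',px,.02)
for n,px in [('dial',(283,160)),('UL',(195,147)),]: P[n]=at_z('top',px,.064)
P['pin?']=at_z('top',(190,184),.08)
for k in P: print(k,P[k].round(3))
E
```

```text
stain [ 0.523 -0.382  0.039]
handle [0.449 0.146 0.088]
b0 [ 0.528 -0.282  0.02 ]
b1 [ 0.449 -0.266  0.02 ]
b2 [ 0.434 -0.152  0.02 ]
dial [0.542 0.053 0.064]
UL [0.574 0.273 0.064]
pin? [0.48  0.277 0.08 ]
```

View pics/c1.png

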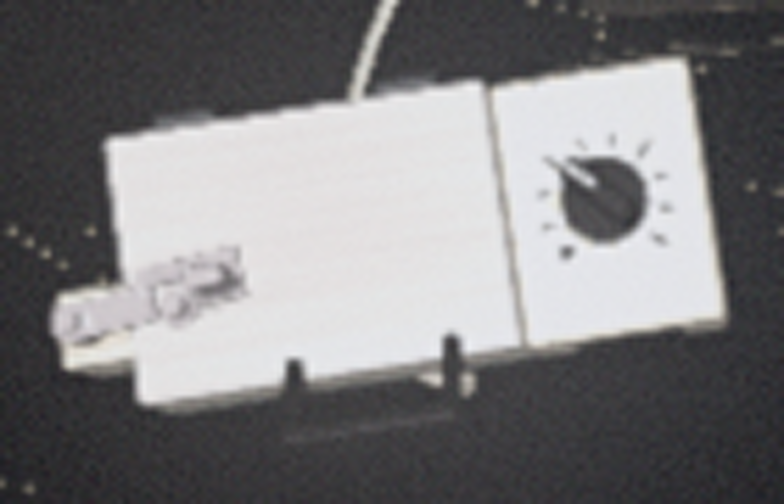

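View pics/c2.png

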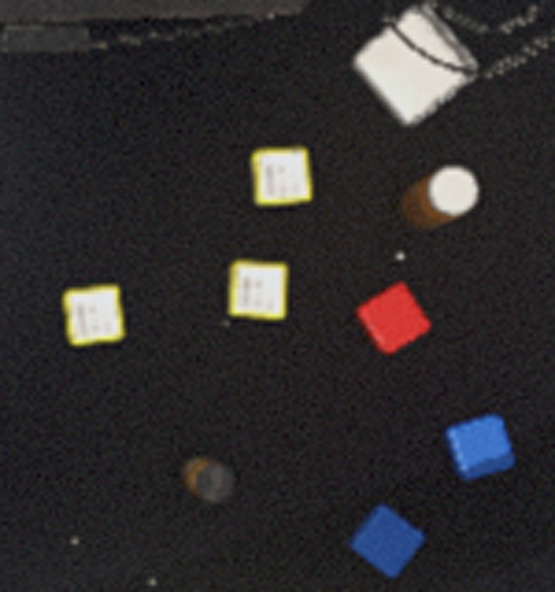

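The crop confirms three yellow-rimmed boxes, while red and blue are look-alikes. On the steriliser, the lid corners are UL (107,138) and UR (484,82), the tab is at about (215,280), and the zero dot is at (568,252). The pointer appears to sit at long tick 3. Next I'll fit the steriliser's pose.

```bash
cat >> h.py <<'E'
import json,os
if os.path.exists('S.json'):
    SX,SY,SYAW=json.load(open('S.json'))
    def S2W(x,y,z): c,s=np.cos(SYAW),np.sin(SYAW); return np.array([SX+c*x-s*y,SY+s*x+c*y,z])
    def W2S(P): c,s=np.cos(SYAW),np.sin(SYAW); d=np.array(P)-[SX,SY,0]; return np.array([c*d[0]+s*d[1],-s*d[0]+c*d[1],d[2]])
E
python3 - <<'E'
from h import *
from scipy.optimize import least_squares
up=lambda u,v:(175+(u+.5)/5.6-.5,125+(v+.5)/5.6-.5)
obs=[((60,85,64),(107,138)),((60,-85,64),(484,82)),((-60,85,64),(138,403)),((60,-175,50),(688,58)),((-60,-175,50),(724,320))]
def w(p,q): c,s=np.cos(p[2]),np.sin(p[2]); x,y,z=np.array(q)/1e3; return np.array([p[0]+c*x-s*y,p[1]+s*x+c*y,z])
f=lambda p:np.concatenate([proj('top',w(p,m))-up(*o) for m,o in obs])
r=least_squares(f,[.52,.17,0.1],loss='soft_l1'); print(r.x,r.fun.round(1) )
json.dump(list(r.x),open('S.json','w'))
import importlib,h; importlib.reload(h); W=h.W2S
tab=tri([('top',(213.3,175.8)),('side',(286.2,240.8))]); print('tab',tab.round(4),W(tab).round(4), 'top only',W(at_z('top',(213.3,175.8),.083)).round(4))
for n,u,z in [('pin',(70,318),.070),('dial',(603,200),.08),('dot',(568,252),.05),('ptr',(548,158),.06),('ptr2',(597,186),.087),('t9',(658,240),.05),('t6',(645,147),.05),('stalkL',(292,365),.075),('stalkR',(452,340),.075),('hbarL',(287,437),.092),('hbarR',(450,415),.092)]:
    print(n,W(at_z('top',up(*u),z)).round(4))
print('dialS',W(tri([('top',(283.1,158.7)),('side',(279.5,216.0))])).round(3),'handleS',W(tri([('top',(243.1,202.1)),('side',(311.8,227.3))])).round(3),'pinS', proj('side',h.S2W(-.02,.102,.083)))
# bar centres & side checks
print('ster side',proj('side',h.S2W(0,0,0)),proj('side',h.S2W(0,-.13,.076)))
E
```

```text
[0.52220038 0.18364019 0.14889125] [-0.3 -0.2  0.1 -0.2  0.   0.2 -0.1 -0.   0.2  0.2]
tab [0.5018 0.2188 0.0894] [-0.015   0.0378  0.0894] top only [-0.0168  0.0395  0.083 ]
pin [-0.0188  0.1084  0.07  ]
dial [-0.0034 -0.1311  0.08  ]
dot [-0.019  -0.1099  0.05  ]
ptr [ 0.0224 -0.1079  0.06  ]
ptr2 [ 0.0018 -0.13    0.087 ]
t9 [-0.0196 -0.1504  0.05  ]
t6 [ 0.0228 -0.1505  0.05  ]
stalkL [-0.0543  0.0132  0.075 ]
stalkR [-0.0536 -0.0572  0.075 ]
hbarL [-0.0867  0.0155  0.092 ]
hbarR [-0.0875 -0.0548  0.092 ]
dialS [ 0.004 -0.133  0.067] handleS [-0.087 -0.025  0.087] pinS [289.85930935 257.23820297]
ster side [283.2224099  261.38986213] [281.49597532 213.81162782]
```

```bash
cat >> h.py <<'E'
PIN=(-.018,.104); RT=.066
def tabpose(th,z=.094,r=RT):   # bar direction in ster frame: -y rotated by th ccw ; tool x along bar
    d=np.array([np.sin(th),-np.cos(th)]); p=S2W(PIN[0]+r*d[0],PIN[1]+r*d[1],z)
    return p, SYAW+np.arctan2(d[1],d[0])
def pick_yaw(p,yaws):
    out=[]
    for y in yaws:
        q=inverse_kinematics(p,down(y)); out.append((y,None if q is None else np.round(q,2).tolist()))
    return out
E
python3 - <<'E'
from h import *
for k in (0,np.pi):
    for th in (0,.7,1.45):
        p,y=tabpose(th); print(k,th,pick_yaw(p,[y+k]))
for a in (45,-75):
  print('dial',a,pick_yaw(S2W(0,-.13,.076),[SYAW+np.radians(a),SYAW+np.radians(a)+np.pi]))
from scipy.spatial.transform import Rotation as R
for tilt in (0,20,40,50):
  for k in (1,-1):
    p=S2W(-.088,-.02,.092); 
    if tilt: p=S2W(.06+.047,-.02,.2)
    q=(R.from_euler('z',SYAW)*R.from_euler('y',-np.radians(tilt))*R.from_euler('z',k*np.pi/2)*R.from_euler('x',np.pi)); print('lid',tilt,k,q.apply([0,0,1]).round(2),np.round(inverse_kinematics(p,q.as_quat()) if inverse_kinematics(p,q.as_quat()) is not None else [],2))
E
```

```text
0 0 [(np.float64(-1.4219050788346461), [0.48, 0.8, -1.25, 1.93, 0.87, 1.1, 2.15])]
0 0.7 [(np.float64(-0.7219050788346463), [-1.21, 0.65, 0.93, 1.89, -0.65, 0.93, -2.26])]
0 1.45 [(np.float64(0.028094921165353795), [-0.02, 0.61, -0.67, 1.75, 0.45, 0.94, -2.42])]
3.141592653589793 0 [(np.float64(1.719687574755147), [0.34, 0.62, -1.02, 1.93, 0.65, 0.96, -0.85])]
3.141592653589793 0.7 [(np.float64(2.4196875747551467), [0.29, 0.7, -1.01, 1.82, 0.7, 1.02, -0.16])]
3.141592653589793 1.45 [(np.float64(3.1696875747551467), [0.2, 0.76, -1.01, 1.74, 0.73, 1.07, 0.54])]
dial 45 [(np.float64(0.9342894113576987), [0.3, 0.48, -0.56, 1.95, 0.34, 0.8, -1.09]), (np.float64(4.075882064947492), [0.78, 0.85, -1.25, 1.94, 0.92, 1.1, 1.64])]
dial -75 [(np.float64(-1.1601056910354968), [-1.06, 0.77, 1.15, 2.02, -0.87, 0.97, -2.19]), (np.float64(1.9814869625542963), [0.34, 0.49, -0.61, 1.95, 0.38, 0.81, -0.07])]
lid 0 1 [ 0.  0. -1.] [ 0.47  0.45 -1.01  2.12  0.52  0.84 -0.7 ]
lid 0 -1 [-0. -0. -1.] [ 0.64  0.61 -1.24  2.12  0.73  0.95  2.27]
lid 20 1 [ 0.34  0.05 -0.94] [ 0.36  0.41 -0.88  1.86  0.62  0.75 -0.68]
lid 20 -1 [ 0.34  0.05 -0.94] [ 0.6   0.61 -1.24  1.86  0.93  0.9   2.27]
lid 40 1 [ 0.64  0.1  -0.77] [-1.43  0.39  1.17  2.18 -1.07  0.21  0.72]
lid 40 -1 [ 0.64  0.1  -0.77] [ 0.66  0.49 -1.24  2.1   1.47  0.6   1.73]
lid 50 1 [ 0.76  0.11 -0.64] [ 0.66  0.5  -1.23  2.2   1.93  0.63 -1.85]
lid 50 -1 [ 0.76  0.11 -0.64] [ 0.66  0.5  -1.23  2.2   1.93  0.63  1.29]
```

```bash
cat > hasp.py <<'E'
from h import *
def swing(a,b,over=0):
    p,y=tabpose(a,.20); move_ptp(p,down(y+np.pi)); move_gripper(.034,20)
    p,y=tabpose(a); movel(p,down(y+np.pi),.08); print('contact F',np.round(read_ft_force(),1))
    move_gripper(0,20); print('gap',read_finger_gap())
    for th in np.linspace(a,b,int(abs(b-a)/.15)+2)[1:]:
        p,y=tabpose(th); movel(p,down(y+np.pi),.06)
    print('F',np.round(read_ft_force(),1),'gap',read_finger_gap())
    move_gripper(.034); p[2]=.2; movel(p,None,.15)
E
python3 - <<'E'
from hasp import *
move_gripper(.034,20)
p,y=tabpose(0,.30); move_ptp(p,down(y+np.pi))
swing(0,1.45)
snap('top','t1.png'); print(read_time_s(),read_qpos())
t=cv2.imread('pics/t1.png'); cv2.imwrite('pics/t1c.png',cv2.resize(t[115:225,165:315],None,fx=4,fy=4,interpolation=cv2.INTER_CUBIC))
E
```

```text
contact F [-0.3 -0.4  0.3]
gap 0.00994461346302129
F [-0.1  4.9  4. ] gap 0.009805272114381643
11.4083 [ 0.33577094  0.75463859 -1.25727547  1.66859816  0.74555568  1.28797479
  0.52809268]
```

View pics/t1c.png

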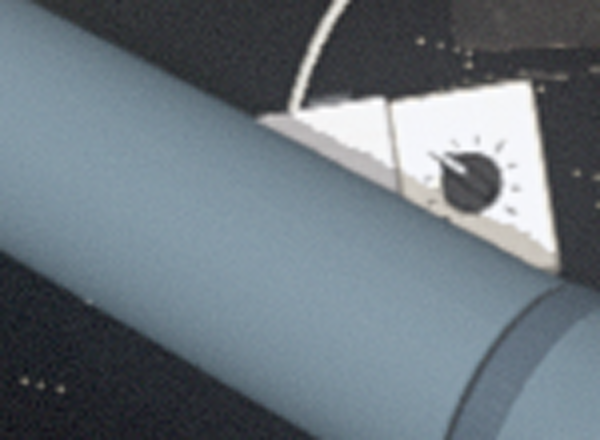

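The arm hides the hasp, but the tab stayed in the pads for the whole swing (gap 9.8 mm) and forces were small. On to the lid.

```bash
cat > lid.py <<'E'
from h import *
from scipy.spatial.transform import Rotation as R
HX,HZ,HY=.060,.058,-.020
def pose(th,dr=0,tilt=None):
    x0,z0=-.088-HX,.092-HZ; r=np.hypot(x0,z0)+dr; a=np.arctan2(z0,-x0)+th
    if tilt is None: tilt=.44*th/1.6
    q=(R.from_euler('z',SYAW)*R.from_euler('y',-tilt)*R.from_euler('z',np.pi/2)*R.from_euler('x',np.pi))
    rad=R.from_euler('z',SYAW).apply([-np.cos(a),0,np.sin(a)])
    return S2W(HX-r*np.cos(a),HY,HZ+r*np.sin(a)), q, rad
def follow(a,b,dr=0):
    for th in np.linspace(a,b,int(abs(b-a)/.12)+2)[1:]:
        p,q,rad=pose(th,dr); movel(p,q.as_quat(),.08); F=np.array(read_ft_force()); fr=F@rad
        dr=np.clip(dr+np.clip(.00015*fr,-.002,.002),-.012,.012)
        print(round(th,2),F.round(1),round(fr,1),round(dr*1e3,1),round(read_finger_gap()*1e3,1))
    return dr
E
python3 - <<'E'
from lid import *
print('hinge est',W2S(at_z('top',(236.8,144.0),.06)).round(3))
p,q,_=pose(0); move_ptp(p+[0,0,.12],q.as_quat()); move_gripper(.032,20)
print(np.round(read_qpos(),2))
movel(p,q.as_quat(),.08); print(np.round(read_ft_force(),1)); move_gripper(0,25); print(read_finger_gap(),np.round(read_ft_force(),1))
print('dr',follow(0,1.62),read_time_s(),np.round(read_qpos(),2))
snap('side','s1.png')
E
```

```text
hinge est [ 0.057 -0.023  0.06 ]
[ 0.74  0.28 -1.28  2.03  0.31  1.05 -0.53]
[ 0.2 -0.   0.2]
0.010712634906791987 [ 1.3 -0.6  1.2]
0.12 [1.4 0.2 0.1] -1.3 -0.2 10.8
0.23 [ 1.9  0.9 -1.8] -2.6 -0.6 11.5
0.35 [-2.1  0.3  2.4] 3.0 -0.1 11.1
0.46 [-5.8 -0.   6.1] 8.3 1.1 11.2
0.58 [-6.6 -0.2  6.2] 9.0 2.5 10.9
0.69 [-5.6  0.6  5.4] 7.6 3.6 10.9
0.81 [-3.5  0.5  5.2] 6.2 4.5 10.6
0.93 [-0.9  2.9  1.4] 1.4 4.8 11.0
1.04 [-0.9  4.1  0.3] 0.4 4.8 10.7
1.16 [ 0.4  4.2 -1.6] -1.8 4.5 10.9
1.27 [-0.   5.2 -1. ] -1.0 4.4 10.7
1.39 [-0.3  5.9 -2.2] -2.2 4.1 10.7
1.5 [-0.2  5.2 -1.7] -1.6 3.8 10.9
1.62 [-0.8  5.2 -1.3] -1.2 3.6 10.6
dr 0.0036336806245110707 19.7833 [ 0.47  0.4  -1.01  1.94  0.77  0.67 -0.82]
```

View pics/s1.png

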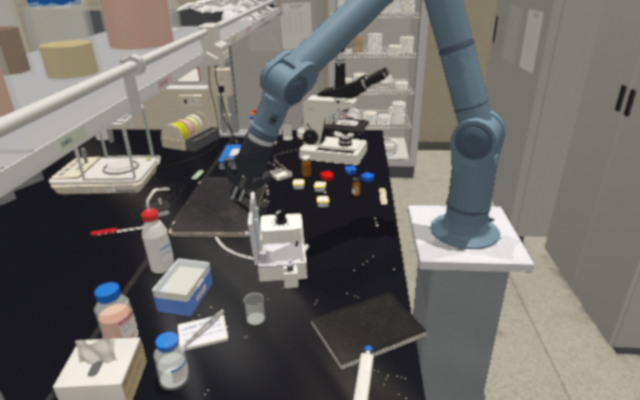

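The lid stands open just past vertical at (258,235) and the hasp points back. I'll release it, retreat, then locate and pick the boxes.

```bash
cat > box.py <<'E'
from lid import *
def boxes(fn=None):
    im=read_camera('top')
    if fn: cv2.imwrite('pics/'+fn,cv2.cvtColor(im,cv2.COLOR_RGB2BGR))
    hsv=cv2.cvtColor(im,cv2.COLOR_RGB2HSV)
    m=cv2.inRange(hsv,(22,90,110),(36,255,255)); m[:110]=0; m[285:]=0
    m=cv2.morphologyEx(m,cv2.MORPH_CLOSE,np.ones((3,3),np.uint8))
    out=[]
    for c in cv2.findContours(m,cv2.RETR_EXTERNAL,cv2.CHAIN_APPROX_NONE)[0]:
        (cx,cy),(w,h),_=cv2.minAreaRect(c)
        if not(10<max(w,h)<24 and min(w,h)>8): continue
        P=np.array([at_z('top',p,.02)[:2] for p in c[:,0].astype(float)])
        (x,y),s,a=cv2.minAreaRect((P*1e3).astype(np.float32))
        yaw=np.radians((a+45)%90-45); out.append((x/1e3,y/1e3,yaw)); print('box',(round(cx),round(cy)),round(x),round(y),np.round(s,1),round(yaw,2))
    return out
def down_to(z,z2,speed=.03):   # lower in 1.5 mm steps from z to z2 until contact
    p=np.array(read_eef_pos()); p[2]=z; movel(p,None,.1); f0=read_ft_force()[2]
    while p[2]>z2:
        p[2]-=.0015; movel(p,None,speed)
        if read_ft_force()[2]-f0>3: break
    return p[2]
def pick(b,hover=.15):
    x,y,yaw=b; q=down(yaw+np.pi/2); move_ptp([x,y,hover],q); move_gripper(.056,30)
    movel([x,y,.06],q,.2); z=down_to(.030,.0228); move_gripper(0,30); print('pick z',round(z,4),'gap',read_finger_gap())
    p=np.array(read_eef_pos()); p[2]=.22; movel(p,None,.2); return read_finger_gap(),z
def place(y,zg,x=-.005):
    q=down(SYAW+np.pi/2); P=S2W(x,y,.22); movel(P,q,.25); P[2]=.07; movel(P,q,.15)
    print('hover gap',read_finger_gap()); z=down_to(zg+.016,zg+.0105); print('place z',round(z,4)); move_gripper(.054,30)
    P[2]=.22; movel(P,q,.15)
E
python3 - <<'E'
from box import *
move_gripper(.03); p=np.array(read_eef_pos()); d=R.from_quat(read_tcp_rot()).apply([0,0,1])
movel(p-.09*d,None,.15)
move_ptp([.42,-.02,.3],down(SYAW+np.pi/2))
print(boxes('t2.png'),read_time_s(),np.round(read_qpos(),2))
E
```

```text
box (365, 205) 435 -152 [38.1 38.4] 0.14
box (410, 198) 453 -265 [38.  38.3] -0.01
box (416, 168) 530 -281 [38.6 38.3] 0.0
[(0.43459024047851563, -0.15151573181152345, np.float64(0.1387108286005612)), (0.45279263305664064, -0.264709228515625, np.float64(-0.011256915611655932)), (0.5297559204101563, -0.2810201416015625, np.float64(0.0008608935450050284))] 21.9583 [ 0.9  -0.11 -0.88  2.02 -0.09  1.19  0.21]
```

View pics/t2.png

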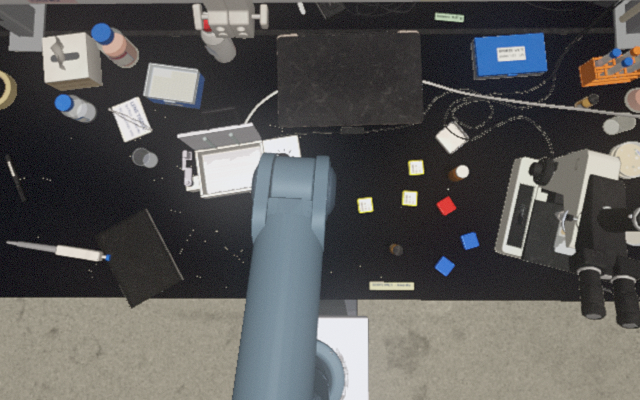

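The lid is open (216,140), the hasp is beside the chamber at (187,170), and all three boxes are in view at (365,205), (410,198) and (416,168). First box.

```bash
python3 - <<'E'
from box import *
b=[k for k in boxes() if abs(k[0]-.435)<.02][0]
g,z=pick(b)
if g>.03:
    place(-.054,z)
    print(np.round(read_ft_force(),1),read_time_s(),np.round(read_qpos(),2))
    move_ptp([.42,-.02,.3],down(SYAW+np.pi/2)); snap('top','t3.png')
    t=cv2.imread('pics/t3.png'); cv2.imwrite('pics/t3c.png',cv2.resize(t[110:270,170:490],None,fx=2.4,fy=2.4,interpolation=cv2.INTER_CUBIC))
E
```

```text
box (365, 205) 435 -151 [38.2 38.4] 0.12
box (410, 198) 453 -265 [38.  38.3] -0.01
box (416, 168) 530 -281 [38.6 38.3] 0.0
pick z 0.0225 gap 0.03526221511235534
hover gap 0.035604801702798936
place z 0.0325
[-0.5  0.1 -0.7] 32.6083 [ 0.49  0.35 -0.94  1.86  0.32  1.1  -0.43]
```

View pics/t3c.png

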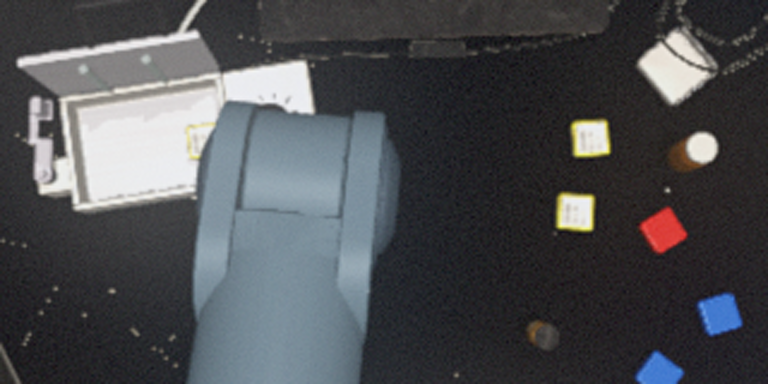

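The first box sits in the chamber at crop (200,140). The other two haven't moved, so they come next.

```bash
python3 - <<'E'
from box import *
for slot in (-.006,.042):
    bs=[k for k in boxes() if k[1]<-.03]
    if not bs: print('none'); break
    b=min(bs,key=lambda k:k[0]); g,z=pick(b)
    if g<.03: print('miss',g); break
    place(slot,z); move_ptp([.42,-.05,.3],down(SYAW+np.pi/2))
print(read_time_s())
movel([.40,-.2,.3]); snap('top','t4.png')
t=cv2.imread('pics/t4.png'); cv2.imwrite('pics/t4c.png',cv2.resize(t[110:270,170:490],None,fx=2.4,fy=2.4,interpolation=cv2.INTER_CUBIC))
E
```

```text
box (410, 198) 453 -265 [38.  38.3] -0.01
box (416, 168) 530 -281 [38.6 38.3] 0.0
pick z 0.0225 gap 0.03533784416059904
hover gap 0.03516352926814407
place z 0.0325
box (416, 168) 530 -281 [38.6 38.3] 0.0
pick z 0.0225 gap 0.03588447737702987
hover gap 0.03569260091158247
place z 0.0325
58.725
```

View pics/t4c.png

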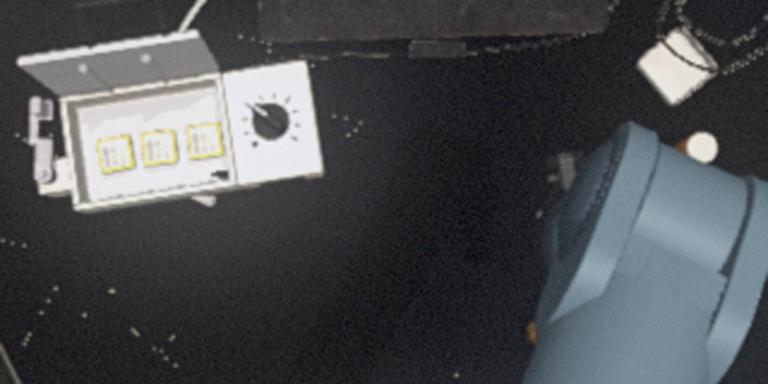

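All three boxes lie flat and side by side in the chamber, at crop (115,153), (158,148) and (204,140). Closing the lid.

```bash
python3 - <<'E'
from box import *
dr=.0036; p,q,_=pose(1.62,dr); d=q.apply([0,0,1])
move_ptp(p-.13*d,q.as_quat()); move_gripper(.032,25); print(np.round(read_qpos(),2))
movel(p,q.as_quat(),.08); print(np.round(read_ft_force(),1)); move_gripper(0,25); print('gap',read_finger_gap())
follow(1.62,0.0,dr)
p,q,_=pose(-.02); movel(p,q.as_quat(),.03); print('end',np.round(read_ft_force(),1),np.round(read_eef_pos(),4),p.round(4))
move_gripper(.032); print(np.round(read_ft_force(),1)); movel(p+[0,0,.12],None,.15)
movel(S2W(-.15,-.12,.3),None); snap('side','s5.png'); print(read_time_s())
t=cv2.imread('pics/s5.png'); cv2.imwrite('pics/s5c.png',cv2.resize(t[180:320,200:400],None,fx=4,fy=4,interpolation=cv2.INTER_CUBIC))
E
```

```text
[ 0.86  0.1  -1.31  1.93  0.31  0.78 -0.46]
[-0.1  0.4 -0.6]
gap 0.010884042613492961
1.5 [ 0.2 -1.2  4.6] 4.6 4.3 10.9
1.39 [ 1.1 -1.5  7.3] 7.3 5.4 10.9
1.27 [-0.3 -2.9 10.9] 11.0 7.0 10.8
1.16 [-2.9 -3.7 10.3] 10.7 8.6 10.8
1.04 [-3.6 -4.2  9. ] 9.8 10.1 10.9
0.93 [-1.4 -4.5  2.4] 3.1 10.6 10.6
0.81 [ 0.8 -2.  -2.2] -2.1 10.3 10.8
0.69 [ 1.5 -4.5 -3.6] -3.3 9.8 10.5
0.58 [ 4.5 -3.5 -4.4] -5.9 8.9 11.0
0.46 [ 3.6 -4.9 -3.3] -4.3 8.2 10.6
0.35 [ 5.7 -4.1 -4.4] -6.6 7.2 10.7
0.23 [ 5.5 -4.4 -3.8] -6.0 6.3 10.3
0.12 [ 5.7 -4.8 -3.4] -5.7 5.5 10.6
0.0 [-1.  -7.1 24.9] 7.5 6.6 10.4
end [-9.5 -8.  38.7] [0.4385 0.153  0.094 ] [0.4375 0.1507 0.089 ]
[ 0.5 -0.1  0.5]
72.2083
```

View pics/s5c.png

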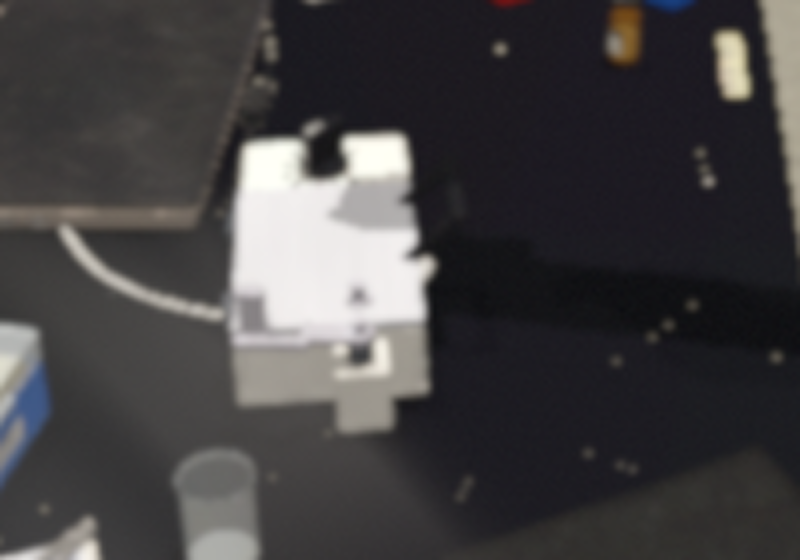

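The lid looks shut and took a firm down-force against the rim. The hasp still points back, with its tab at crop (250,310). Swinging it home.

```bash
python3 - <<'E'
from hasp import *
swing(1.45,-.03)
p=S2W(-.16,-.13,.3); move_ptp(p,down(SYAW+np.pi/2)); move_j(np.array(read_qpos())+[0,0,0,0,0,0,0]); 
snap('side','s6.png'); snap('top','t6.png'); print(read_time_s())
a=cv2.imread('pics/s6.png')[180:320,200:400]; b=cv2.imread('pics/t6.png')[110:250,165:365]
cv2.imwrite('pics/s6c.png',cv2.resize(np.hstack([a,b]),None,fx=2,fy=2,interpolation=cv2.INTER_CUBIC))
E
```

```text
contact F [0.4 1.  1.2]
gap 0.00969578179627776
F [-2.1 -0.2  6.9] gap 0.009884059297368894
81.0917
```

View pics/s6c.png

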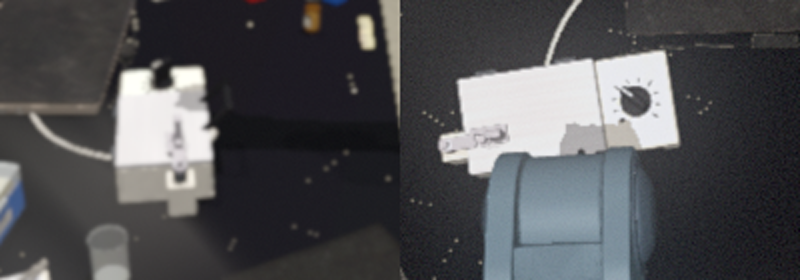

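The hasp is home, matching the first picture. Now the dial, four clicks from 3 to 7.

```bash
python3 - <<'E'
from h import *
P=S2W(0,-.13,.077); y0=SYAW+np.radians(45)+np.pi
move_ptp(P+[0,0,.12],down(y0)); print(np.round(read_qpos(),2)); move_gripper(.034,60)
movel(P,down(y0),.08); print(np.round(read_ft_force(),1)); move_gripper(0,60); print('gap',read_finger_gap())
for k in range(1,5):
    for s in (.5,1): 
        movel(P,down(y0-np.radians(30*(k-1+s)+(2 if k==4 and s==1 else 0))),.05)
    print(k,read_time_s(),np.round(read_ft_torque(),2),read_finger_gap())
pause(.3); move_gripper(.034); movel(P+[0,0,.12],None,.15); print(np.round(read_ft_force(),1))
movel(S2W(-.16,-.13,.3),None); snap('top','t7.png'); print(read_time_s())
cv2.imwrite('pics/t7c.png',cv2.resize(cv2.imread('pics/t7.png')[120:230,170:320],None,fx=5,fy=5,interpolation=cv2.INTER_CUBIC))
E
```

```text
[ 0.4   0.31 -0.67  1.88  0.22  1.03  2.14]
[ 0.5 -0.3  1.2]
gap 0.0101414451647068
1 85.875 [-0.29 -0.09  0.03] 0.010030587630937539
2 86.6917 [-0.2  -0.14 -0.02] 0.009872923327417415
3 87.5083 [-0.07 -0.15  0.01] 0.009653837676659817
4 88.3667 [ 0.29 -0.5   0.17] 0.010062054951550296
[-0.2 -0.3 -0.7]
91.4417
```

View pics/t7c.png

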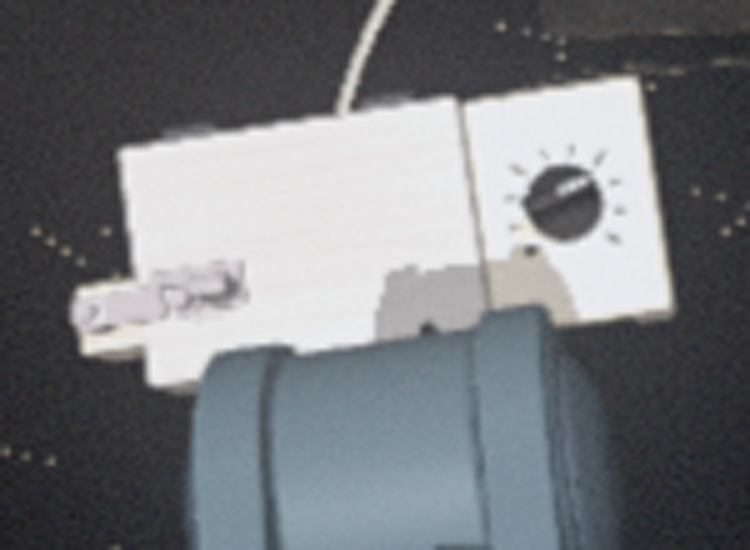

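The pointer line (558,193)→(592,178) sits about 24° above image right. That matches setting 7, since 6 would be about 53°. The hasp is home, the lid shut, and the arm clear.

```bash
python3 -c "
from bench import *
print(sign_off())"
```

```text
the job is handed in; nothing more can be done
None
```

I handed the job in at about 91 s: all three cover-slip boxes are flat on the chamber floor, the lid is shut, the hasp is home and the dial is at 7; the bottles were not touched, and the sign-off returned no verdict.

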